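# Make up two fixture spares kits

### The job

Make up the two kits from the loose hardware on the bench: the three-pocket tray gets the tall post, the round collar and the hex nut; the two-pocket tray gets the short post and the angle bracket. Put one part in each pocket, standing upright and flat on the pocket floor just as it stands on the bench now, let go of everything, and leave the bottle, mug and screwdriver alone.

Things in the scene. Friction and masses are not known exactly. Their poses are not given: they have to be found in the camera images.
- tray3: Long plastic kit tray (grey walls, black floors), fixed to the bench, 84 (x) x 244 (y) x 20 mm high, with three open square pockets in a row along its y axis. Origin: centre of its underside; z up. Pocket centres at y = -80, 0 and +80 mm (x = 0); each pocket is 76 x 76 mm inside, floor 4 mm above the bench, walls and dividers 4 mm thick.
- tray2: Shorter plastic kit tray (grey walls, black floors), fixed to the bench, 84 (x) x 164 (y) x 20 mm high, with two open square pockets side by side along its y axis. Origin: centre of its underside; z up. Pocket centres at y = -40 and +40 mm (x = 0); each pocket is 76 x 76 mm inside, floor 4 mm above the bench, walls and divider 4 mm thick.
- post_tall: The tall one of two bright steel locating posts, standing upright: round flange 38 mm across and 10 mm thick at the foot, plain round shank 24 mm across above it, 75 mm high overall, 0.3 kg. Origin: centre of the underside; z up.
- post_short: The short one of two bright steel locating posts, standing upright: round flange 38 mm across and 10 mm thick at the foot, plain round shank 24 mm across above it, 42 mm high overall, 0.2 kg. Origin: centre of the underside; z up.
- collar: Plain round aluminium shaft collar lying flat: 50 mm outside, 28 mm bore, 30 mm high, 0.22 kg. Origin: centre of the underside; z up (the bore's axis).
- hexnut: Dark steel long hexagon nut standing on end: 36 mm across flats (41.6 mm across corners), 36 mm high, with a black hole drawn on its top, 0.2 kg. Origin: centre of the underside; z up. One pair of flats faces +x and -x, the others every 60 degrees from there.
- bracket: Steel angle bracket (L), standing on its flat leg: flat leg 44 x 44 x 8 mm thick, upright leg a plate 8 mm thick, 44 mm wide along y, rising to 50 mm above the underside along the +x edge (the plate's middle is at x = +18 mm). 0.16 kg. Origin: centre of the underside of the flat leg; x from the free edge towards the upright leg, z up.
- bottle: Bystander: amber bottle with a black cap, 48 mm across, 100 mm high, standing loose on the bench. Origin: centre of the underside.
- mug: Bystander: white mug, 80 mm across, 90 mm high, standing loose on the bench, handle at its +y. Origin: centre of the underside.
- screwdriver: Bystander: loose screwdriver lying on the bench beyond the trays, along its own x axis, handle to -x. Origin: on the bench, under its middle.

How it is judged:
By the outcome, as a careful person would: the job done as asked, in the order asked, and still so for the second after the job is handed in, with the robot touching nothing.
It also fails if it takes over 115 s, if anything falls off the work surface, if the arm or the gripper's body presses on something with over 40 N, if the wrist force passes 120 N, or if a joint passes its speed limit or range.

### The arm

A 6-joint arm with a two-finger parallel gripper is mounted at the origin on the work surface. World frame = base frame: x ahead of the robot, y to its left, z up, the work surface at z = 0. Lengths are in m, angles in rad, forces in N, time in s.
With the tool pointing down it reaches from about 0.35 to 0.85 m from the base axis. Payload 8.1 kg.
Tool frame: the origin (TCP) lies midway between the tips of the shut fingers; the grasp point (between the pads) lies 19 mm behind it; z points along the fingers, y is the direction in which the jaws open and shut (so a half turn about z gives the same grasp; the last joint's range is limited). The gripper opens to 93 mm and grips with 3 to 60 N. Pads are 15 mm wide; open, the fingers measure 128 mm over their backs; the gripper's body (75 mm by 188 mm) begins 65 mm behind the grasp point.
Start: joints at [1.072, 0.13, 1.488, -0, 1.523, -0.085], TCP at [0.241, 0.549, 0.219] pointing down, gripper open.
Joint ranges: [-2.96, 2.96], [-0.89, 2.26], [0.02, 2.5], [-1.34, 4.48], [0, 2.73], [-2.66, 2.66]. Speed limits (rad/s): [2.39, 2.39, 2.79, 3.14, 3.14, 3.14].

### API

Orientations are given as a rotation vector (axis times angle).
In Python, from plant import robot gives the robot as it stands. The module is installed in compiled form; this text tells all that it offers.
- The arm moves only by the shell command python3 -m pendant 'ROWS' [FORCE]. ROWS is JSON, a list of rows, each an object with "translation": the shift along the tool's x, y, z in mm, a list of three; "twist": the turn, a rotation vector about the tool's x, y, z in rad, a list of three; "grip": the opening, from -1 (shut) to 1 (fully open). A call has exactly 10 rows; each row shifts and turns the pose as measured when the row begins, along the tool's axes as they then stand; what a row does not reach is not made up. A row lasts 1/10 s, in which the tool goes at most 50 mm and 8.59 degrees, less where a joint would pass 70% of its speed; a pose out of reach is approached as far as the arm can. A call is refused whole if a number of a shift passes 50 or a number of a turn 0.15, either way. A call with a gripper value outside its range is refused whole. The fingers move at their own pace and stop on an object; FORCE is the grip in N (left out, the last holds). Time passes only in rows, so rows that do not move let the fingers close, or fill a call up. It gives the time, the measured TCP pose, the force and the opening at its end, in the units of the state.
- robot.read_state(): the state, without advancing time (a new reading comes with each control period).
- robot.read_camera(name): name is "scene" or "side" or "wrist"; returns (picture, depth): 420x560x3 uint8, red, green, blue; 420x560 float32, m along the optical axis (not along the pixel's ray), 0 where there is no reading.
- robot.camera_info(name): a dict with "vertical_fov" (degrees; the focal length in pixels is half the picture's height over the tangent of half this angle, whatever the lens; pixels are square), "cx", "cy" (the principal point, pixels), "cam_to_world" (4x4, takes a point from camera to world coordinates). Camera axes: x right, y up, looking along -z (the intrinsics and any distortion apply to the point x, -y, -z); pixel columns grow to the right and rows downward; lengths in m; the calibration is good to about 2 mm. A picture is of the moment at which its call begins: read the wrist's pose just before it. camera_info takes no time and is no camera call; for the wrist camera it gives the pose at the moment of the call.
- robot.close_job(): hands the job in, once; it reports no verdict.
The state is a dict: "t": time; "q": joint angles; "dq": joint speeds; "joint_torque": joint torques, N m; "tool_pos": TCP position; "orientation": TCP orientation; "force": force on the tool from outside, world axes, zero at the start; "wrist_torque": the same for the moment, N m; "opening": finger opening in m.
Only numpy, scipy, OpenCV 4.12 (cv2) and the standard library are available. Lean on these libraries where they do the work, as an engineer would, in place of code of your own. Each camera call takes 0.05 s, during which the arm holds its last target. There are 200 camera calls.

## Working session

There is one attempt and no reset: what is moved stays moved. The work goes in short steps, Python scripts to look and compute and a shell command to move; the robot and the scene stay as the last step left them, time stands still between calls to the robot, and variables do not carry over. Pictures are saved under pics/ and viewed, about 12 in all and at most 16, crops included, and the job is handed in when it is done.

```bash
mkdir -p pics; cat > h.py <<'E'
import numpy as np, cv2
from plant import robot
def grab(n):
    info=robot.camera_info(n); im,d=robot.read_camera(n); return info,im,d
def cloud(info,d):
    H,W=d.shape; f=H/2/np.tan(np.radians(info["vertical_fov"])/2)
    u,v=np.meshgrid(np.arange(W),np.arange(H))
    P=np.stack([(u-info["cx"])/f*d,-(v-info["cy"])/f*d,-d],-1)
    T=np.array(info["cam_to_world"]); return P@T[:3,:3].T+T[:3,3]
def save(n,im,s=1): cv2.imwrite("pics/"+n,cv2.resize(im,None,fx=s,fy=s)[:,:,::-1])
E
python3 - <<'E'
from h import *
s=robot.read_state(); print(s)
for n in ["scene","side","wrist"]:
    i,im,d=grab(n); save(n+"0.png",im,1.4 if n=="scene" else 1); np.savez(f"/tmp/{n}0",im=im,d=d,P=cloud(i,d)); print(n,i,(d>0).mean())
E
```

```text
{'t': 0.0, 'q': array([ 1.07156509e+00,  1.31178765e-01,  1.48926578e+00,  2.29568083e-05,
        1.52301944e+00, -8.53883127e-02]), 'dq': array([ 9.43266693e-05, -5.61495704e-04, -1.35861858e-03, -1.02434915e-03,
       -1.48241967e-03, -2.63599603e-04]), 'joint_torque': array([ 1.99561502e-03, -5.59853196e+01, -4.91760206e+01,  7.67541351e-02,
        3.53098253e-02, -1.28710249e-04]), 'tool_pos': array([0.24096754, 0.5488583 , 0.21758437]), 'orientation': array([-6.45320123e-01, -3.07402548e+00,  2.80390338e-03]), 'force': array([ 0.35847358, -0.98429511,  0.31033842]), 'wrist_torque': array([ 0.00276077, -0.00825155, -0.00175759]), 'opening': 0.09307552140751106}
scene {'vertical_fov': 43.858934502627896, 'cx': 278.99059077457855, 'cy': 210.65752051456016, 'cam_to_world': array([[-0.1253046 , -0.83569107,  0.53471413,  1.27561212],
       [ 0.99198946, -0.11422052,  0.0539499 ,  0.06193358],
       [ 0.01598988,  0.53719095,  0.84330908,  1.13035711],
       [ 0.        ,  0.        ,  0.        ,  1.        ]])} 0.9958545918367347
side {'vertical_fov': 56.34564046825447, 'cx': 273.69664729080796, 'cy': 205.73390922803432, 'cam_to_world': array([[-0.95123893,  0.20682806, -0.22883762,  0.38865712],
       [-0.30802437, -0.67613238,  0.66930261,  0.62955807],
       [-0.01629396,  0.70715426,  0.70687153,  0.70999702],
       [ 0.        ,  0.        ,  0.        ,  1.        ]])} 0.9958843537414966
wrist {'vertical_fov': 66.05376152170133, 'cx': 285.7548485677007, 'cy': 204.41288808261302, 'cam_to_world': array([[ 4.02198115e-01, -8.75188519e-01, -2.68852624e-01,
         1.66174203e-01],
       [ 9.15552480e-01,  3.84281536e-01,  1.18707021e-01,
         5.83325633e-01],
       [-5.75922568e-04, -2.93892427e-01,  9.55838328e-01,
         3.84138756e-01],
       [ 0.00000000e+00,  0.00000000e+00,  0.00000000e+00,
         1.00000000e+00]])} 0.9959523809523809
```

View pics/scene0.png

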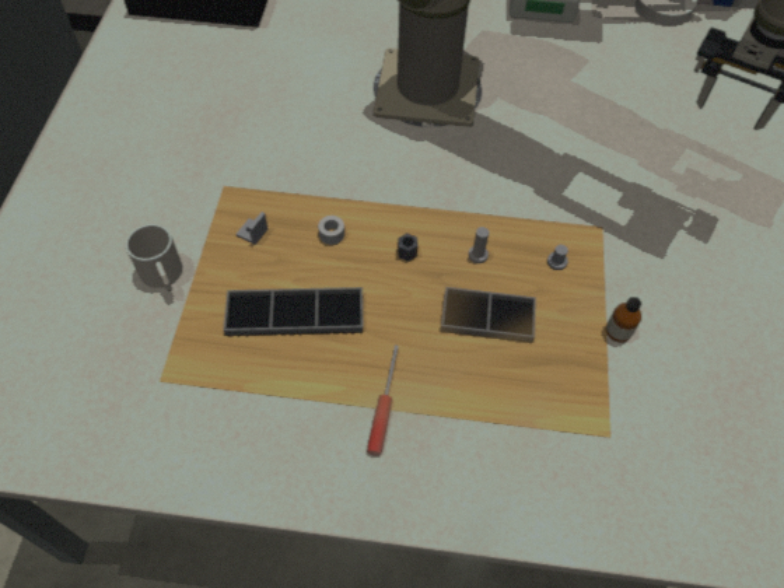

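View pics/side0.png

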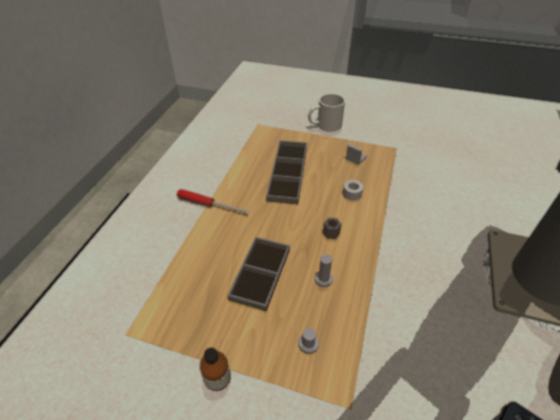

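The scene picture, in its own 784-px frame, shows the bracket at about (255,228), collar (331,230), nut (407,247), tall post (480,245) and short post (559,257). Tray3 is at (294,311) and tray2 at (489,314). The side view agrees with this layout.

```bash
python3 - <<'E'
from h import *
for n in ["scene","side"]:
    z=np.load(f"/tmp/{n}0.npz"); P=z["P"]; Z=P[...,2]
    roi=(P[...,0]>.3)&(P[...,0]<.85)&(abs(P[...,1])<.5)
    print(n,"bench z",np.percentile(Z[roi],[5,25,50]))
    m=(roi&(Z>.012)&(Z<.13)).astype(np.uint8)
    k,L,st,c=cv2.connectedComponentsWithStats(m)
    for j in range(1,k):
        if st[j,4]<40: continue
        Q=P[L==j]; top=np.percentile(Q[:,2],95); T=Q[Q[:,2]>top-.008]
        (a,b),(w,h),an=cv2.minAreaRect((T[:,:2]*1000).astype(np.float32))
        print(st[j,4],"px",c[j].round(),"ztop %.3f"%top,"top mean",T.mean(0).round(4),"rect",round(a),round(b),round(w),round(h),round(an,1), "all", Q[:,:2].min(0).round(3),Q[:,:2].max(0).round(3))
E
```

```text
scene bench z [-0.00390286 -0.0010239   0.00075228]
163 px [183. 161.] ztop 0.053 top mean [ 0.4602 -0.2784  0.0489] rect 461 -279 13 44 67.8 all [ 0.439 -0.292] [ 0.483 -0.266]
260 px [236. 163.] ztop 0.033 top mean [ 0.4387 -0.1429  0.0297] rect 438 -143 52 45 9.8 all [ 0.412 -0.167] [ 0.464 -0.117]
1267 px [109. 182.] ztop 0.090 top mean [ 0.5636 -0.4425  0.0875] rect 563 -443 82 80 0.9 all [ 0.522 -0.483] [ 0.628 -0.397]
194 px [342. 173.] ztop 0.078 top mean [0.4493 0.1409 0.0748] rect 449 142 26 21 2.8 all [0.436 0.127] [0.463 0.156]
206 px [290. 175.] ztop 0.039 top mean [0.4612 0.007  0.036 ] rect 460 7 40 34 6.5 all [ 0.44  -0.011] [0.482 0.026]
126 px [399. 182.] ztop 0.045 top mean [0.4444 0.2901 0.0418] rect 444 290 22 22 57.1 all [0.433 0.278] [0.462 0.307]
784 px [209. 221.] ztop 0.023 top mean [ 0.6231 -0.1792  0.0194] rect 623 -178 89 245 9.2 all [ 0.56  -0.304] [ 0.685 -0.052]
557 px [349. 223.] ztop 0.024 top mean [0.5839 0.1677 0.0199] rect 582 167 164 89 89.9 all [0.536 0.085] [0.627 0.249]
547 px [446. 228.] ztop 0.100 top mean [0.5821 0.3995 0.0993] rect 581 400
[... 724 characters left out ...]
05. 200.] ztop 0.029 top mean [0.8079 0.0062 0.0255] rect 787 5 23 125 89.0 all [ 0.668 -0.007] [0.85  0.017]
283 px [331. 226.] ztop 0.040 top mean [0.4597 0.0096 0.0376] rect 460 8 39 36 72.9 all [ 0.439 -0.011] [0.48  0.028]
831 px [258. 272.] ztop 0.024 top mean [0.5811 0.1736 0.0207] rect 582 168 166 85 89.7 all [0.539 0.084] [0.624 0.251]
351 px [324. 269.] ztop 0.078 top mean [0.4474 0.1435 0.0759] rect 448 142 23 24 4.8 all [0.431 0.13 ] [0.466 0.162]
280 px [308. 339.] ztop 0.045 top mean [0.4425 0.2926 0.0434] rect 443 291 22 23 15.3 all [0.427 0.28 ] [0.461 0.309]
1005 px [214. 369.] ztop 0.102 top mean [0.5792 0.4022 0.1011] rect 580 401 22 22 43.8 all [0.556 0.38 ] [0.603 0.425]
```

Both cameras agree to about 2 mm, and the heights and sizes check out. I'm moving now.

```bash
cat > d.py <<'E'
import sys; from h import *
from scipy.spatial.transform import Rotation as R
# usage: d.py x y z [jaw heading deg]
s=robot.read_state(); t=np.array(list(map(float,sys.argv[1:4]))); M=R.from_rotvec(s["orientation"]).as_matrix()
print("t %.1f pos"%s["t"],s["tool_pos"].round(4),"open %.4f"%s["opening"],"F",s["force"].round(1),"jaw heading %.1f"%np.degrees(np.arctan2(M[1,1],M[0,1])),"q6 %.2f"%s["q"][5],"tilt",M[:2,2].round(3))
print("tool shift mm",(M.T@(t-s["tool_pos"])*1000).round(1))
if len(sys.argv)>4:
    h=np.degrees(np.arctan2(M[1,1],M[0,1])); dh=(float(sys.argv[4])-h+90)%180-90
    print("twist z total rad %.3f"%(-np.radians(dh)))
    a=np.radians(float(sys.argv[4])-h); Rz=R.from_rotvec([0,0,a]).as_matrix()
    print("shift in final frame",((Rz@M).T@(t-s["tool_pos"])*1000).round(1))
E
r='{"translation":[-36,-29,2],"twist":[0,0,0],"grip":1}'
python3 -m pendant '[{"translation":[-36,-29,2],"twist":[0,0,0],"grip":1},{"translation":[-36,-29,2],"twist":[0,0,0],"grip":1},{"translation":[-36,-29,2],"twist":[0,0,0],"grip":1},{"translation":[-36,-29,2],"twist":[0,0,0],"grip":1},{"translation":[-36,-29,2],"twist":[0,0,0],"grip":1},{"translation":[-36,-29,2],"twist":[0,0,0],"grip":1},{"translation":[-36,-29,2],"twist":[0,0,0],"grip":1},{"translation":[-36,-29,2],"twist":[0,0,0],"grip":1},{"translation":[-30,-24,0],"twist":[0,0,0],"grip":1},{"translation":[-20,-15,0],"twist":[0,0,0],"grip":1}]' 30
python3 d.py .4485 .142 .03
```

```text
t: 1.15
tool_pos: [0.4447, 0.1529, 0.1975]
orientation: [-0.632, -3.074, 0.007]
force: [0.6, 0.2, -0.2]
opening: 0.093
t 1.1 pos [0.4447 0.1529 0.1975] open 0.0930 F [ 0.6  0.2 -0.2] jaw heading 66.8 q6 -0.94 tilt [-0.004 -0.004]
tool shift mm [ -8.1  -7.6 167.5]
```

```bash
python3 -m pendant '[{"translation":[-8,-8,20],"twist":[0,0,0],"grip":1},{"translation":[0,0,40],"twist":[0,0,0],"grip":1},{"translation":[0,0,40],"twist":[0,0,0],"grip":1},{"translation":[0,0,30],"twist":[0,0,0],"grip":1},{"translation":[0,0,20],"twist":[0,0,0],"grip":1},{"translation":[0,0,14],"twist":[0,0,0],"grip":1},{"translation":[0,0,0],"twist":[0,0,0],"grip":-1},{"translation":[0,0,0],"twist":[0,0,0],"grip":-1},{"translation":[0,0,0],"twist":[0,0,0],"grip":-1},{"translation":[0,0,0],"twist":[0,0,0],"grip":-1}]' 30
python3 d.py .4485 .142 .03
python3 - <<'E'
from h import *
i,im,d=grab("wrist"); save("w1.png",im)
E
```

```text
t: 2.15
tool_pos: [0.4512, 0.1361, 0.0297]
orientation: [0.646, 3.074, -0.007]
force: [0.2, 0.2, 0.4]
opening: 0.0655
t 2.1 pos [0.4512 0.1361 0.0297] open 0.0655 F [0.2 0.2 0.4] jaw heading 66.3 q6 -0.97 tilt [-0.    -0.004]
tool shift mm [ 4.8  4.3 -0.3]
```

View pics/w1.png

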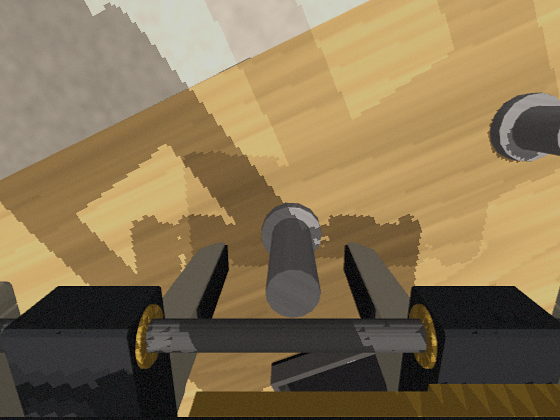

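The post stands between the still-closing fingers, at about (290,260). I'll trim 4 mm sideways, close and lift.

```bash
python3 -m pendant '[{"translation":[4,4,0],"twist":[0,0,0],"grip":-1},{"translation":[0,0,0],"twist":[0,0,0],"grip":-1},{"translation":[0,0,0],"twist":[0,0,0],"grip":-1},{"translation":[0,0,0],"twist":[0,0,0],"grip":-1},{"translation":[0,0,0],"twist":[0,0,0],"grip":-1},{"translation":[0,0,0],"twist":[0,0,0],"grip":-1},{"translation":[0,0,0],"twist":[0,0,0],"grip":-1},{"translation":[0,0,0],"twist":[0,0,0],"grip":-1},{"translation":[0,0,0],"twist":[0,0,0],"grip":-1},{"translation":[0,0,-5],"twist":[0,0,0],"grip":-1}]' 30
python3 -m pendant '[{"translation":[0,0,-20],"twist":[0,0,0],"grip":-1},{"translation":[0,0,-30],"twist":[0,0,0],"grip":-1},{"translation":[0,0,-30],"twist":[0,0,0],"grip":-1},{"translation":[0,0,-20],"twist":[0,0,0],"grip":-1},{"translation":[0,0,0],"twist":[0,0,0],"grip":-1},{"translation":[0,0,0],"twist":[0,0,0],"grip":-1},{"translation":[0,0,0],"twist":[0,0,0],"grip":-1},{"translation":[0,0,0],"twist":[0,0,0],"grip":-1},{"translation":[0,0,0],"twist":[0,0,0],"grip":-1},{"translation":[0,0,0],"twist":[0,0,0],"grip":-1}]' 30
python3 d.py .610 -.099 .12 9.2
```

```text
t: 3.2
tool_pos: [0.4498, 0.1421, 0.0361]
orientation: [0.645, 3.072, -0.005]
force: [-0.6, -0.3, -3.2]
opening: 0.0232
t: 4.2
tool_pos: [0.4435, 0.1413, 0.1322]
orientation: [-0.643, -3.064, 0.014]
force: [1.4, 0.2, -3.3]
opening: 0.0233
t 4.2 pos [0.4435 0.1413 0.1322] open 0.0233 F [ 1.4  0.2 -3.3] jaw heading 66.3 q6 -0.95 tilt [-0.013 -0.006]
tool shift mm [-249.3 -152.9   11.6]
twist z total rad 0.996
shift in final frame [-264.   126.1    8.4]
```

```bash
python3 -m pendant '[{"translation":[-30,-18,1],"twist":[0,0,0],"grip":-1},{"translation":[-37,-23,1],"twist":[0,0,0],"grip":-1},{"translation":[-37,-23,1],"twist":[0,0,0],"grip":-1},{"translation":[-37,-23,1],"twist":[0,0,0],"grip":-1},{"translation":[-37,-23,1],"twist":[0,0,0],"grip":-1},{"translation":[-37,-23,1],"twist":[0,0,0],"grip":-1},{"translation":[-25,-15,1],"twist":[0,0,0],"grip":-1},{"translation":[-10,-6,0],"twist":[0,0,0],"grip":-1},{"translation":[0,0,0],"twist":[0,0,0],"grip":-1},{"translation":[0,0,0],"twist":[0,0,0],"grip":-1}]' 30
python3 d.py .610 -.099 .038
```

```text
t: 5.2
tool_pos: [0.6131, -0.1079, 0.1166]
orientation: [-0.637, -3.056, 0.012]
force: [-0.4, 0.2, -2.6]
opening: 0.0231
t 5.2 pos [ 0.6131 -0.1079  0.1166] open 0.0231 F [-0.4  0.2 -2.6] jaw heading 66.5 q6 -1.41 tilt [-0.021 -0.004]
tool shift mm [ 5.   7.8 78.6]
```

```bash
cat >> d.py <<'E'
z=M[:,2]; print("level twist",(M.T@np.cross(z,[0,0,-1])).round(3))
E
python3 -m pendant '[{"translation":[5,8,10],"twist":[-0.012,-0.018,0],"grip":-1},{"translation":[0,0,20],"twist":[0,0,0],"grip":-1},{"translation":[0,0,20],"twist":[0,0,0],"grip":-1},{"translation":[0,0,12],"twist":[0,0,0],"grip":-1},{"translation":[0,0,5],"twist":[0,0,0],"grip":-1},{"translation":[0,0,0],"twist":[0,0,0],"grip":-1},{"translation":[0,0,0],"twist":[0,0,0],"grip":-1},{"translation":[0,0,0],"twist":[0,0,0],"grip":-1},{"translation":[0,0,0],"twist":[0,0,0],"grip":-1},{"translation":[0,0,0],"twist":[0,0,0],"grip":-1}]' 30
python3 d.py .610 -.099 .034
```

```text
t: 6.2
tool_pos: [0.6109, -0.0903, 0.0519]
orientation: [0.628, 3.074, 0.003]
force: [0.7, 1.0, -3.3]
opening: 0.0229
t 6.2 pos [ 0.6109 -0.0903  0.0519] open 0.0229 F [ 0.7  1.  -3.3] jaw heading 66.9 q6 -1.40 tilt [0.004 0.001]
tool shift mm [-2.5 -8.4 17.8]
level twist [ 0.003  0.003 -0.   ]
```

```bash
python3 -m pendant '[{"translation":[-2,-6,0],"twist":[0,0,0],"grip":-1},{"translation":[0,0,8],"twist":[0,0,0],"grip":-1},{"translation":[0,0,5],"twist":[0,0,0],"grip":-1},{"translation":[0,0,3],"twist":[0,0,0],"grip":-1},{"translation":[0,0,1],"twist":[0,0,0],"grip":-1},{"translation":[0,0,1],"twist":[0,0,0],"grip":-1},{"translation":[0,0,0],"twist":[0,0,0],"grip":-1},{"translation":[0,0,0],"twist":[0,0,0],"grip":-1},{"translation":[0,0,0],"twist":[0,0,0],"grip":-1},{"translation":[0,0,0],"twist":[0,0,0],"grip":-1}]' 30
python3 d.py .610 -.099 .034
```

```text
t: 7.2
tool_pos: [0.6121, -0.0979, 0.036]
orientation: [0.629, 3.071, 0.003]
force: [-1.3, 0.3, 0.1]
opening: 0.023
t 7.2 pos [ 0.6121 -0.0979  0.036 ] open 0.0230 F [-1.3  0.3  0.1] jaw heading 66.9 q6 -1.41 tilt [0.007 0.001]
tool shift mm [ 1.5 -1.9  1.9]
level twist [ 0.004  0.006 -0.   ]
```

The weight has gone off the wrist (−3.3 to 0.1 N), so the post is standing on the floor. Releasing.

```bash
python3 -m pendant '[{"translation":[0,0,0],"twist":[0,0,0],"grip":1},{"translation":[0,0,0],"twist":[0,0,0],"grip":1},{"translation":[0,0,0],"twist":[0,0,0],"grip":1},{"translation":[0,0,0],"twist":[0,0,0],"grip":1},{"translation":[0,0,-20],"twist":[0,0,0],"grip":1},{"translation":[0,0,-40],"twist":[0,0,0],"grip":1},{"translation":[0,0,-40],"twist":[0,0,0],"grip":1},{"translation":[0,0,-30],"twist":[0,0,0],"grip":1},{"translation":[0,0,-10],"twist":[0,0,0],"grip":1},{"translation":[0,0,0],"twist":[0,0,0],"grip":1}]' 30
python3 d.py .437 -.1415 .16
```

```text
t: 8.2
tool_pos: [0.6101, -0.0977, 0.1784]
orientation: [0.629, 3.074, 0.004]
force: [0.0, 0.2, -1.0]
opening: 0.0923
t 8.2 pos [ 0.6101 -0.0977  0.1784] open 0.0923 F [ 0.   0.2 -1. ] jaw heading 66.9 q6 -1.41 tilt [0.005 0.002]
tool shift mm [ 142.  -108.4   17.6]
level twist [0.003 0.004 0.   ]
```

```bash
python3 -m pendant '[{"translation":[20,-15,2],"twist":[0,0,0],"grip":1},{"translation":[30,-23,2],"twist":[0,0,0],"grip":1},{"translation":[30,-23,2],"twist":[0,0,0],"grip":1},{"translation":[30,-23,2],"twist":[0,0,0],"grip":1},{"translation":[20,-15,2],"twist":[0,0,0],"grip":1},{"translation":[8,-6,0],"twist":[0,0,0.04],"grip":1},{"translation":[0,0,0],"twist":[0,0,0.09],"grip":1},{"translation":[0,0,0],"twist":[0,0,0.09],"grip":1},{"translation":[0,0,0],"twist":[0,0,0],"grip":1},{"translation":[0,0,0],"twist":[0,0,0],"grip":1}]' 30
python3 d.py .437 -.1415 .017 54.2
python3 - <<'E'
from h import *
i,im,d=grab("wrist"); save("w2.png",im); np.savez("/tmp/w2",im=im,d=d,P=cloud(i,d))
P=cloud(i,d); Z=P[...,2]
m=((Z>.012)&(Z<.06)&(P[...,0]<.53)&(P[...,0]>.3)).astype(np.uint8)
k,L,st,c=cv2.connectedComponentsWithStats(m)
for j in range(1,k):
    if st[j,4]>300:
        Q=P[L==j]; top=np.percentile(Q[:,2],95); T=Q[Q[:,2]>top-.006]
        print(st[j,4],c[j].round(),top.round(3),cv2.minAreaRect((T[:,:2]*1000).astype(np.float32)))
        h=cv2.convexHull((T[:,:2]*1000).astype(np.float32)); print(cv2.approxPolyDP(h,4,True)[:,0].round().tolist())
E
```

```text
t: 9.2
tool_pos: [0.4301, -0.1378, 0.1491]
orientation: [-0.977, -2.969, -0.008]
force: [0.1, 0.4, 0.5]
opening: 0.093
t 9.2 pos [ 0.4301 -0.1378  0.1491] open 0.0930 F [0.1 0.4 0.5] jaw heading 53.6 q6 -1.36 tilt [-0.014  0.01 ]
tool shift mm [ -9.9   1.2 132. ]
twist z total rad -0.011
shift in final frame [ -9.9   1.1 132. ]
level twist [-0.    -0.017 -0.   ]
2081 [438. 131.] 0.038 ((460.000244140625, 7.675817489624023), (41.167606353759766, 36.47239303588867), 73.44927215576172)
[[480.0, 12.0], [468.0, 27.0], [452.0, 25.0], [440.0, 3.0], [454.0, -12.0], [474.0, -7.0]]
1783 [285. 207.] 0.031 ((436.712158203125, -141.07493591308594), (49.052894592285156, 48.493621826171875), 35.09785842895508)
[[461.0, -139.0], [455.0, -125.0], [434.0, -117.0], [417.0, -127.0], [412.0, -143.0], [420.0, -159.0], [435.0, -166.0], [454.0, -158.0]]
446 [195. 307.] 0.051 ((459.9336853027344, -277.244873046875), (8.126519203186035, 15.999665260314941), 68.09716033935547)
[[469.0, -277.0], [454.0, -271.0], [461.0, -282.0]]
```

View pics/w2.png

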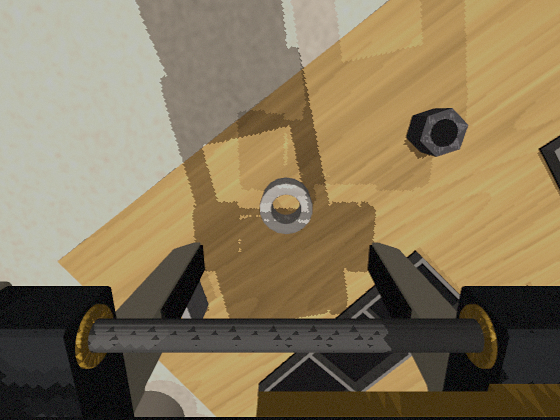

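The collar is at (285,207) and the nut at (438,131) in the picture. The nut's flats face −16.6°, 43.4° and 103.4°.

```bash
python3 -m pendant '[{"translation":[-7,1,15],"twist":[0,-0.017,0],"grip":1},{"translation":[0,0,35],"twist":[0,0,0],"grip":1},{"translation":[0,0,35],"twist":[0,0,0],"grip":1},{"translation":[0,0,20],"twist":[0,0,0],"grip":1},{"translation":[0,0,10],"twist":[0,0,0],"grip":1},{"translation":[0,0,4],"twist":[0,0,0],"grip":1},{"translation":[0,0,0],"twist":[0,0,0],"grip":1},{"translation":[0,0,0],"twist":[0,0,0],"grip":1},{"translation":[0,0,0],"twist":[0,0,0],"grip":1},{"translation":[0,0,0],"twist":[0,0,0],"grip":1}]' 40
python3 d.py .4365 -.141 .016 54.2
```

```text
t: 10.25
tool_pos: [0.4419, -0.1421, 0.0298]
orientation: [0.962, 2.982, -0.002]
force: [-0.9, 0.6, -0.1]
opening: 0.0931
t 10.2 pos [ 0.4419 -0.1421  0.0298] open 0.0931 F [-0.9  0.6 -0.1] jaw heading 54.2 q6 -1.37 tilt [ 0.008 -0.004]
tool shift mm [ 5.2 -2.3 13.8]
twist z total rad 0.001
shift in final frame [ 5.1 -2.3 13.8]
level twist [0.002 0.008 0.   ]
```

```bash
python3 -m pendant '[{"translation":[5,-2,0],"twist":[0,0.004,0],"grip":1},{"translation":[0,0,7],"twist":[0,0,0],"grip":1},{"translation":[0,0,5],"twist":[0,0,0],"grip":1},{"translation":[0,0,1],"twist":[0,0,0],"grip":-1},{"translation":[0,0,0],"twist":[0,0,0],"grip":-1},{"translation":[0,0,0],"twist":[0,0,0],"grip":-1},{"translation":[0,0,0],"twist":[0,0,0],"grip":-1},{"translation":[0,0,0],"twist":[0,0,0],"grip":-1},{"translation":[0,0,0],"twist":[0,0,0],"grip":-1},{"translation":[0,0,0],"twist":[0,0,0],"grip":-1}]' 40
python3 d.py .4365 -.141 .016 54.2
```

```text
t: 11.25
tool_pos: [0.4372, -0.1412, 0.0169]
orientation: [0.962, 2.984, -0.0]
force: [0.7, -0.8, -1.3]
opening: 0.049
t 11.2 pos [ 0.4372 -0.1412  0.0169] open 0.0490 F [ 0.7 -0.8 -1.3] jaw heading 54.2 q6 -1.37 tilt [ 0.006 -0.002]
tool shift mm [ 0.7 -0.3  0.9]
twist z total rad 0.001
shift in final frame [ 0.7 -0.3  0.9]
level twist [0.002 0.006 0.   ]
```

Gripped at 49 mm, as expected for the 50 mm collar. Lifting.

```bash
python3 -m pendant '[{"translation":[0,0,-8],"twist":[0,0,0],"grip":-1},{"translation":[0,0,-20],"twist":[0,0,0],"grip":-1},{"translation":[0,0,-30],"twist":[0,0,0],"grip":-1},{"translation":[0,0,-25],"twist":[0,0,0],"grip":-1},{"translation":[0,0,-10],"twist":[0,0,0],"grip":-1},{"translation":[0,0,0],"twist":[0,0,0],"grip":-1},{"translation":[0,0,0],"twist":[0,0,0],"grip":-1},{"translation":[0,0,0],"twist":[0,0,0],"grip":-1},{"translation":[0,0,0],"twist":[0,0,0],"grip":-1},{"translation":[0,0,0],"twist":[0,0,0],"grip":-1}]' 40
python3 d.py .6225 -.178 .10 54.2
```

```text
t: 12.25
tool_pos: [0.4325, -0.139, 0.1092]
orientation: [-0.964, -2.987, -0.002]
force: [0.3, 0.3, -1.3]
opening: 0.0491
t 12.2 pos [ 0.4325 -0.139   0.1092] open 0.0491 F [ 0.3  0.3 -1.3] jaw heading 54.2 q6 -1.37 tilt [-0.002  0.002]
tool shift mm [-177.    79.4    8.7]
twist z total rad 0.001
shift in final frame [-176.9   79.5    8.7]
level twist [ 0.    -0.003 -0.   ]
```

```bash
python3 -m pendant '[{"translation":[-15,7,0],"twist":[0,0,0],"grip":-1},{"translation":[-30,13,0],"twist":[0,0,0],"grip":-1},{"translation":[-35,16,0],"twist":[0,0,0],"grip":-1},{"translation":[-35,16,0],"twist":[0,0,0],"grip":-1},{"translation":[-30,13,0],"twist":[0,0,0],"grip":-1},{"translation":[-20,8,0],"twist":[0,0,0],"grip":-1},{"translation":[-8,4,0],"twist":[0,0,0],"grip":-1},{"translation":[0,0,0],"twist":[0,0,0],"grip":-1},{"translation":[0,0,0],"twist":[0,0,0],"grip":-1},{"translation":[0,0,0],"twist":[0,0,0],"grip":-1}]' 40
python3 d.py .6225 -.178 .024 54.2
```

```text
t: 13.25
tool_pos: [0.6192, -0.1769, 0.0965]
orientation: [-0.959, -2.972, -0.003]
force: [-0.5, -0.1, -1.7]
opening: 0.049
t 13.2 pos [ 0.6192 -0.1769  0.0965] open 0.0490 F [-0.5 -0.1 -1.7] jaw heading 54.2 q6 -1.31 tilt [-0.017  0.007]
tool shift mm [-4.6  1.3 72.5]
twist z total rad 0.000
shift in final frame [-4.6  1.3 72.5]
level twist [-0.004 -0.018 -0.   ]
```

```bash
python3 -m pendant '[{"translation":[0,1,10],"twist":[-0.003,-0.014,0],"grip":-1},{"translation":[0,0,18],"twist":[0,0,0],"grip":-1},{"translation":[0,0,15],"twist":[0,0,0],"grip":-1},{"translation":[0,0,8],"twist":[0,0,0],"grip":-1},{"translation":[0,0,3],"twist":[0,0,0],"grip":-1},{"translation":[0,0,0],"twist":[0,0,0],"grip":-1},{"translation":[0,0,0],"twist":[0,0,0],"grip":-1},{"translation":[0,0,0],"twist":[0,0,0],"grip":-1},{"translation":[0,0,0],"twist":[0,0,0],"grip":-1},{"translation":[0,0,0],"twist":[0,0,0],"grip":-1}]' 40
python3 d.py .6225 -.178 .021 54.2
```

```text
t: 14.25
tool_pos: [0.6184, -0.1762, 0.0435]
orientation: [-0.966, -2.989, -0.0]
force: [0.8, 0.2, -2.9]
opening: 0.0495
t 14.2 pos [ 0.6184 -0.1762  0.0435] open 0.0495 F [ 0.8  0.2 -2.9] jaw heading 54.2 q6 -1.30 tilt [-0.001  0.   ]
tool shift mm [-4.4  1.  22.5]
twist z total rad -0.000
shift in final frame [-4.4  1.  22.5]
level twist [-0.    -0.001 -0.   ]
```

```bash
python3 -m pendant '[{"translation":[-4,1,0],"twist":[0,0,0],"grip":-1},{"translation":[0,0,0],"twist":[0,0,0],"grip":-1},{"translation":[0,0,8],"twist":[0,0,0],"grip":-1},{"translation":[0,0,6],"twist":[0,0,0],"grip":-1},{"translation":[0,0,4],"twist":[0,0,0],"grip":-1},{"translation":[0,0,2],"twist":[0,0,0],"grip":-1},{"translation":[0,0,1],"twist":[0,0,0],"grip":-1},{"translation":[0,0,0],"twist":[0,0,0],"grip":-1},{"translation":[0,0,0],"twist":[0,0,0],"grip":-1},{"translation":[0,0,0],"twist":[0,0,0],"grip":-1}]' 40
python3 d.py .6225 -.178 .021 54.2
```

```text
t: 15.25
tool_pos: [0.6228, -0.178, 0.0212]
orientation: [-0.966, -2.989, -0.0]
force: [-0.6, 0.6, -1.8]
opening: 0.0492
t 15.2 pos [ 0.6228 -0.178   0.0212] open 0.0492 F [-0.6  0.6 -1.8] jaw heading 54.2 q6 -1.30 tilt [-0.  0.]
tool shift mm [ 0.3 -0.2  0.2]
twist z total rad -0.000
shift in final frame [ 0.3 -0.2  0.2]
level twist [ 0. -0. -0.]
```

```bash
python3 -m pendant '[{"translation":[0,0,1],"twist":[0,0,0],"grip":-1},{"translation":[0,0,0],"twist":[0,0,0],"grip":-1},{"translation":[0,0,1],"twist":[0,0,0],"grip":-1},{"translation":[0,0,0],"twist":[0,0,0],"grip":-1},{"translation":[0,0,0],"twist":[0,0,0],"grip":-1},{"translation":[0,0,0],"twist":[0,0,0],"grip":-1},{"translation":[0,0,0],"twist":[0,0,0],"grip":-1},{"translation":[0,0,0],"twist":[0,0,0],"grip":-1},{"translation":[0,0,0],"twist":[0,0,0],"grip":-1},{"translation":[0,0,0],"twist":[0,0,0],"grip":-1}]' 40
python3 d.py .6225 -.178 .021 54.2
```

```text
t: 16.25
tool_pos: [0.6234, -0.1782, 0.021]
orientation: [0.966, 2.989, 0.0]
force: [-1.1, 0.4, 1.4]
opening: 0.0491
t 16.2 pos [ 0.6234 -0.1782  0.021 ] open 0.0491 F [-1.1  0.4  1.4] jaw heading 54.2 q6 -1.30 tilt [ 0.001 -0.   ]
tool shift mm [ 0.8 -0.3 -0. ]
twist z total rad -0.000
shift in final frame [ 0.8 -0.3 -0. ]
level twist [ 0.     0.001 -0.   ]
```

Contact, so releasing slightly and lifting.

```bash
python3 -m pendant '[{"translation":[0,0,0],"twist":[0,0,0],"grip":0.24},{"translation":[0,0,0],"twist":[0,0,0],"grip":0.24},{"translation":[0,0,0],"twist":[0,0,0],"grip":0.24},{"translation":[0,0,-10],"twist":[0,0,0],"grip":0.24},{"translation":[0,0,-20],"twist":[0,0,0],"grip":0.24},{"translation":[0,0,-40],"twist":[0,0,0],"grip":1},{"translation":[0,0,-40],"twist":[0,0,0],"grip":1},{"translation":[0,0,-20],"twist":[0,0,0],"grip":1},{"translation":[0,0,0],"twist":[0,0,0],"grip":1},{"translation":[0,0,0],"twist":[0,0,0],"grip":1}]' 40
python3 d.py .460 .0077 .15 43.4
```

```text
t: 17.25
tool_pos: [0.6233, -0.1782, 0.1584]
orientation: [0.965, 2.987, -0.0]
force: [0.2, -0.1, -0.7]
opening: 0.0915
t 17.2 pos [ 0.6233 -0.1782  0.1584] open 0.0915 F [ 0.2 -0.1 -0.7] jaw heading 54.2 q6 -1.30 tilt [ 0.002 -0.001]
tool shift mm [241.3  55.2   7.9]
twist z total rad 0.188
shift in final frame [247.3   9.1   7.8]
level twist [ 0.001  0.002 -0.   ]
```

```bash
python3 -m pendant '[{"translation":[10,2,0],"twist":[0,0,0.09],"grip":1},{"translation":[20,2,0],"twist":[0,0,0.09],"grip":1},{"translation":[42,2,1],"twist":[0,0,0],"grip":1},{"translation":[45,2,1],"twist":[0,0,0],"grip":1},{"translation":[45,1,1],"twist":[0,0,0],"grip":1},{"translation":[40,1,1],"twist":[0,0,0],"grip":1},{"translation":[25,0,0],"twist":[0,0,0],"grip":1},{"translation":[8,0,0],"twist":[0,0,0],"grip":1},{"translation":[0,0,0],"twist":[0,0,0],"grip":1},{"translation":[0,0,0],"twist":[0,0,0],"grip":1}]' 40
python3 d.py .460 .0077 .019 43.4
```

```text
t: 18.25
tool_pos: [0.4523, 0.0026, 0.1374]
orientation: [-1.237, -2.868, 0.007]
force: [-0.1, -0.5, -0.1]
opening: 0.0931
t 18.2 pos [0.4523 0.0026 0.1374] open 0.0931 F [-0.1 -0.5 -0.1] jaw heading 43.3 q6 -0.86 tilt [-0.018  0.003]
tool shift mm [ -3.3  10.4 118.2]
twist z total rad -0.001
shift in final frame [ -3.3  10.4 118.2]
level twist [-0.011 -0.015 -0.   ]
```

```bash
python3 -m pendant '[{"translation":[-2,8,10],"twist":[-0.01,-0.013,0],"grip":1},{"translation":[0,0,30],"twist":[0,0,0],"grip":1},{"translation":[0,0,30],"twist":[0,0,0],"grip":1},{"translation":[0,0,18],"twist":[0,0,0],"grip":1},{"translation":[0,0,6],"twist":[0,0,0],"grip":1},{"translation":[0,0,0],"twist":[0,0,0],"grip":1},{"translation":[0,0,0],"twist":[0,0,0],"grip":1},{"translation":[0,0,0],"twist":[0,0,0],"grip":1},{"translation":[0,0,0],"twist":[0,0,0],"grip":1},{"translation":[0,0,0],"twist":[0,0,0],"grip":1}]' 40
python3 d.py .460 .0077 .019 43.4
```

```text
t: 19.25
tool_pos: [0.4687, -0.0005, 0.0438]
orientation: [1.252, 2.874, 0.001]
force: [1.0, 0.4, -0.5]
opening: 0.0927
t 19.2 pos [ 0.4687 -0.0005  0.0438] open 0.0927 F [ 1.   0.4 -0.5] jaw heading 42.9 q6 -0.86 tilt [ 0.007 -0.002]
tool shift mm [12.  -0.9 24.8]
twist z total rad -0.008
shift in final frame [12.  -0.8 24.8]
level twist [0.003 0.006 0.   ]
```

```bash
python3 -m pendant '[{"translation":[12,-1,0],"twist":[0,0,0],"grip":1},{"translation":[0,0,0],"twist":[0,0,0],"grip":1},{"translation":[0,0,8],"twist":[0,0,0],"grip":1},{"translation":[0,0,8],"twist":[0,0,0],"grip":1},{"translation":[0,0,5],"twist":[0,0,0],"grip":1},{"translation":[0,0,2],"twist":[0,0,0],"grip":1},{"translation":[0,0,0],"twist":[0,0,0],"grip":1},{"translation":[0,0,0],"twist":[0,0,0],"grip":1},{"translation":[0,0,0],"twist":[0,0,0],"grip":1},{"translation":[0,0,0],"twist":[0,0,0],"grip":1}]' 40
python3 d.py .460 .0077 .019 43.4
```

```text
t: 20.25
tool_pos: [0.4593, 0.0086, 0.0192]
orientation: [1.251, 2.873, 0.001]
force: [0.4, -0.9, -0.2]
opening: 0.0932
t 20.2 pos [0.4593 0.0086 0.0192] open 0.0932 F [ 0.4 -0.9 -0.2] jaw heading 43.0 q6 -0.84 tilt [ 0.008 -0.002]
tool shift mm [-1.1 -0.1  0.2]
twist z total rad -0.008
shift in final frame [-1.1 -0.1  0.2]
level twist [ 0.004  0.007 -0.   ]
```

```bash
python3 -m pendant '[{"translation":[0,0,0],"twist":[0.003,0.005,0],"grip":-1},{"translation":[0,0,0],"twist":[0,0,0],"grip":-1},{"translation":[0,0,0],"twist":[0,0,0],"grip":-1},{"translation":[0,0,0],"twist":[0,0,0],"grip":-1},{"translation":[0,0,0],"twist":[0,0,0],"grip":-1},{"translation":[0,0,0],"twist":[0,0,0],"grip":-1},{"translation":[0,0,0],"twist":[0,0,0],"grip":-1},{"translation":[0,0,0],"twist":[0,0,0],"grip":-1},{"translation":[0,0,0],"twist":[0,0,0],"grip":-1},{"translation":[0,0,0],"twist":[0,0,0],"grip":-1}]' 40
python3 d.py .460 .0077 .019 43.4
python3 -m pendant '[{"translation":[0,0,-8],"twist":[0,0,0],"grip":-1},{"translation":[0,0,-20],"twist":[0,0,0],"grip":-1},{"translation":[0,0,-30],"twist":[0,0,0],"grip":-1},{"translation":[0,0,-25],"twist":[0,0,0],"grip":-1},{"translation":[0,0,-15],"twist":[0,0,0],"grip":-1},{"translation":[0,0,0],"twist":[0,0,0],"grip":-1},{"translation":[0,0,0],"twist":[0,0,0],"grip":-1},{"translation":[0,0,0],"twist":[0,0,0],"grip":-1},{"translation":[0,0,0],"twist":[0,0,0],"grip":-1},{"translation":[0,0,0],"twist":[0,0,0],"grip":-1}]' 40
python3 d.py .635 -.257 .12
```

```text
t: 21.25
tool_pos: [0.4599, 0.0084, 0.0199]
orientation: [1.253, 2.878, 0.0]
force: [0.5, 0.1, -0.8]
opening: 0.0359
t 21.2 pos [0.4599 0.0084 0.0199] open 0.0359 F [ 0.5  0.1 -0.8] jaw heading 43.0 q6 -0.84 tilt [ 0.003 -0.001]
tool shift mm [-0.6 -0.4  0.9]
twist z total rad -0.008
shift in final frame [-0.6 -0.5  0.9]
level twist [ 0.001  0.003 -0.   ]
t: 22.25
tool_pos: [0.4556, 0.009, 0.1189]
orientation: [-1.252, -2.876, 0.003]
force: [0.0, -1.3, -1.4]
opening: 0.0352
t 22.2 pos [0.4556 0.009  0.1189] open 0.0352 F [ 0.  -1.3 -1.4] jaw heading 43.0 q6 -0.84 tilt [-0.006  0.   ]
tool shift mm [-317.   -50.    -2.1]
level twist [-0.004 -0.004  0.   ]
```

```bash
python3 -m pendant '[{"translation":[-20,-3,-1],"twist":[0,0,0],"grip":-1},{"translation":[-42,-7,-1],"twist":[0,0,0],"grip":-1},{"translation":[-46,-7,-1],"twist":[0,0,0],"grip":-1},{"translation":[-46,-7,-1],"twist":[0,0,0],"grip":-1},{"translation":[-46,-7,-1],"twist":[0,0,0],"grip":-1},{"translation":[-46,-7,0],"twist":[0,0,0],"grip":-1},{"translation":[-38,-6,0],"twist":[0,0,0],"grip":-1},{"translation":[-20,-3,0],"twist":[0,0,0],"grip":-1},{"translation":[-8,-2,0],"twist":[0,0,0],"grip":-1},{"translation":[0,0,0],"twist":[0,0,0],"grip":-1}]' 40
python3 d.py .635 -.257 .03
```

```text
t: 23.25
tool_pos: [0.6334, -0.2606, 0.1093]
orientation: [-1.242, -2.863, 0.003]
force: [-0.6, 0.5, -0.9]
opening: 0.0356
t 23.2 pos [ 0.6334 -0.2606  0.1093] open 0.0356 F [-0.6  0.5 -0.9] jaw heading 43.1 q6 -1.22 tilt [-0.02   0.006]
tool shift mm [ 0.1  4.4 79.2]
level twist [-0.01  -0.018  0.   ]
```

```bash
python3 -m pendant '[{"translation":[0,0,0],"twist":[0,0,0],"grip":-1},{"translation":[2,4,10],"twist":[-0.01,-0.015,0],"grip":-1},{"translation":[0,0,20],"twist":[0,0,0],"grip":-1},{"translation":[0,0,20],"twist":[0,0,0],"grip":-1},{"translation":[0,0,10],"twist":[0,0,0],"grip":-1},{"translation":[0,0,3],"twist":[0,0,0],"grip":-1},{"translation":[0,0,0],"twist":[0,0,0],"grip":-1},{"translation":[0,0,0],"twist":[0,0,0],"grip":-1},{"translation":[0,0,0],"twist":[0,0,0],"grip":-1},{"translation":[0,0,0],"twist":[0,0,0],"grip":-1}]' 40
python3 d.py .635 -.257 .023
```

```text
t: 24.25
tool_pos: [0.6337, -0.2478, 0.0482]
orientation: [-1.24, -2.885, -0.004]
force: [-0.6, -0.4, -2.0]
opening: 0.0358
t 24.2 pos [ 0.6337 -0.2478  0.0482] open 0.0358 F [-0.6 -0.4 -2. ] jaw heading 43.5 q6 -1.21 tilt [-0.     0.003]
tool shift mm [-7.6 -5.4 25.2]
level twist [ 0.002 -0.002 -0.   ]
```

```bash
python3 -m pendant '[{"translation":[-7,-5,0],"twist":[0,0,0],"grip":-1},{"translation":[0,0,0],"twist":[0,0,0],"grip":-1},{"translation":[0,0,8],"twist":[0,0,0],"grip":-1},{"translation":[0,0,7],"twist":[0,0,0],"grip":-1},{"translation":[0,0,4],"twist":[0,0,0],"grip":-1},{"translation":[0,0,3],"twist":[0,0,0],"grip":-1},{"translation":[0,0,2],"twist":[0,0,0],"grip":-1},{"translation":[0,0,1],"twist":[0,0,0],"grip":-1},{"translation":[0,0,1],"twist":[0,0,0],"grip":-1},{"translation":[0,0,0],"twist":[0,0,0],"grip":-1}]' 40
python3 d.py .635 -.257 .023
```

```text
t: 25.25
tool_pos: [0.6358, -0.2581, 0.0242]
orientation: [1.241, 2.886, 0.003]
force: [-1.3, 1.0, -2.1]
opening: 0.0358
t 25.2 pos [ 0.6358 -0.2581  0.0242] open 0.0358 F [-1.3  1.  -2.1] jaw heading 43.5 q6 -1.22 tilt [0.001 0.001]
tool shift mm [1.4 0.2 1.2]
level twist [ 0.002 -0.     0.   ]
```

```bash
python3 -m pendant '[{"translation":[0,0,1],"twist":[0,0,0],"grip":-1},{"translation":[0,0,1],"twist":[0,0,0],"grip":-1},{"translation":[0,0,0],"twist":[0,0,0],"grip":-1},{"translation":[0,0,0],"twist":[0,0,0],"grip":-1},{"translation":[0,0,0],"twist":[0,0,0],"grip":-1},{"translation":[0,0,0],"twist":[0,0,0],"grip":-1},{"translation":[0,0,0],"twist":[0,0,0],"grip":-1},{"translation":[0,0,0],"twist":[0,0,0],"grip":-1},{"translation":[0,0,0],"twist":[0,0,0],"grip":-1},{"translation":[0,0,0],"twist":[0,0,0],"grip":-1}]' 40
python3 d.py .635 -.257 .023
```

```text
t: 26.25
tool_pos: [0.6363, -0.2581, 0.024]
orientation: [1.24, 2.885, 0.003]
force: [-0.8, 1.4, 1.3]
opening: 0.0354
t 26.2 pos [ 0.6363 -0.2581  0.024 ] open 0.0354 F [-0.8  1.4  1.3] jaw heading 43.5 q6 -1.22 tilt [0.002 0.001]
tool shift mm [ 1.7 -0.2  1. ]
level twist [ 0.002  0.001 -0.   ]
```

Contact. Releasing, lifting and heading for the short post at (.4435,.2905).

```bash
python3 -m pendant '[{"translation":[0,0,0],"twist":[0,0,0],"grip":0.1},{"translation":[0,0,0],"twist":[0,0,0],"grip":0.1},{"translation":[0,0,0],"twist":[0,0,0],"grip":0.1},{"translation":[0,0,-10],"twist":[0,0,0],"grip":0.1},{"translation":[0,0,-20],"twist":[0,0,0],"grip":0.1},{"translation":[0,0,-40],"twist":[0,0,0],"grip":1},{"translation":[0,0,-45],"twist":[0,0,0],"grip":1},{"translation":[0,0,-30],"twist":[0,0,0],"grip":1},{"translation":[0,0,-10],"twist":[0,0,0],"grip":1},{"translation":[0,0,0],"twist":[0,0,0],"grip":1}]' 40
python3 d.py .4435 .2905 .16
python3 - <<'E'
from h import *
i,im,d=grab("wrist"); save("w3.png",im)
E
```

```text
t: 27.25
tool_pos: [0.6354, -0.2578, 0.186]
orientation: [1.24, 2.886, 0.003]
force: [0.5, 0.1, 0.3]
opening: 0.0867
t 27.2 pos [ 0.6354 -0.2578  0.186 ] open 0.0867 F [0.5 0.1 0.3] jaw heading 43.5 q6 -1.22 tilt [0.001 0.002]
tool shift mm [529.9 238.1  26.6]
level twist [ 0.002 -0.     0.   ]
```

View pics/w3.png

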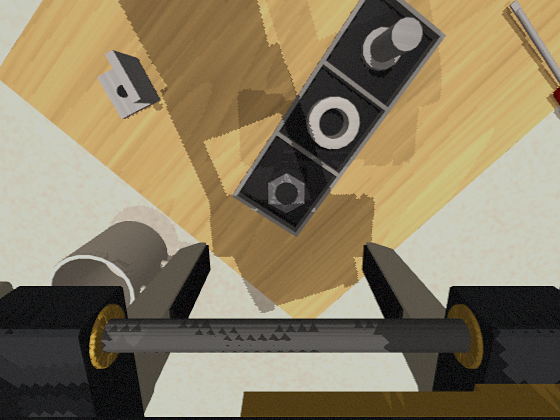

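All three parts stand in tray3's pockets: nut at (287,190), collar at (333,122), tall post at (385,45). Next is the short post.

```bash
python3 -m pendant '[{"translation":[20,9,0],"twist":[0,0,0],"grip":1},{"translation":[40,18,0],"twist":[0,0,0],"grip":1},{"translation":[45,20,0],"twist":[0,0,0],"grip":1},{"translation":[45,20,0],"twist":[0,0,0],"grip":1},{"translation":[45,20,0],"twist":[0,0,0],"grip":1},{"translation":[45,20,0],"twist":[0,0,0],"grip":1},{"translation":[45,20,0],"twist":[0,0,0],"grip":1},{"translation":[45,20,0],"twist":[0,0,0],"grip":1},{"translation":[45,20,0],"twist":[0,0,0],"grip":1},{"translation":[45,20,0],"twist":[0,0,0],"grip":1}]' 40
python3 d.py .4435 .2905 .16
```

```text
t: 28.3
tool_pos: [0.4686, 0.1762, 0.1619]
orientation: [-1.243, -2.85, 0.014]
force: [0.5, 1.1, -1.1]
opening: 0.0932
t 28.3 pos [0.4686 0.1762 0.1619] open 0.0932 F [ 0.5  1.1 -1.1] jaw heading 42.9 q6 -0.50 tilt [-0.034  0.005]
tool shift mm [100.8  59.4   3.3]
level twist [-0.021 -0.026 -0.   ]
```

```bash
python3 -m pendant '[{"translation":[36,20,0],"twist":[0,0,0],"grip":1},{"translation":[28,16,0],"twist":[0,0,0],"grip":1},{"translation":[15,8,0],"twist":[0,0,0],"grip":1},{"translation":[4,2,0],"twist":[0,0,0],"grip":1},{"translation":[0,0,0],"twist":[0,0,0],"grip":1},{"translation":[0,0,10],"twist":[-0.02,-0.02,0],"grip":1},{"translation":[0,0,20],"twist":[0,0,0],"grip":1},{"translation":[0,0,20],"twist":[0,0,0],"grip":1},{"translation":[0,0,10],"twist":[0,0,0],"grip":1},{"translation":[0,0,0],"twist":[0,0,0],"grip":1}]' 40
python3 d.py .4435 .2905 .02
```

```text
t: 29.3
tool_pos: [0.4332, 0.268, 0.0852]
orientation: [-1.243, -2.862, 0.025]
force: [-0.2, -0.2, -1.1]
opening: 0.0932
t 29.3 pos [0.4332 0.268  0.0852] open 0.0932 F [-0.2 -0.2 -1.1] jaw heading 43.1 q6 -0.30 tilt [-0.026 -0.006]
tool shift mm [ 8.6 24.4 64.8]
level twist [-0.023 -0.013 -0.   ]
```

```bash
python3 -m pendant '[{"translation":[8,20,0],"twist":[-0.02,-0.012,0],"grip":1},{"translation":[0,0,0],"twist":[0,0,0],"grip":1},{"translation":[0,0,0],"twist":[0,0,0],"grip":1},{"translation":[0,0,10],"twist":[0,0,0],"grip":1},{"translation":[0,0,10],"twist":[0,0,0],"grip":1},{"translation":[0,0,3],"twist":[0,0,0],"grip":1},{"translation":[0,0,0],"twist":[0,0,0],"grip":1},{"translation":[0,0,0],"twist":[0,0,0],"grip":1},{"translation":[0,0,0],"twist":[0,0,0],"grip":1},{"translation":[0,0,0],"twist":[0,0,0],"grip":1}]' 40
python3 d.py .4435 .2905 .02
```

```text
t: 30.3
tool_pos: [0.4435, 0.2839, 0.0611]
orientation: [-1.256, -2.877, 0.007]
force: [-0.3, -0.9, 0.4]
opening: 0.0928
t 30.3 pos [0.4435 0.2839 0.0611] open 0.0928 F [-0.3 -0.9  0.4] jaw heading 42.8 q6 -0.27 tilt [-0.004 -0.003]
tool shift mm [ 4.9  4.7 41.1]
level twist [-0.005 -0.    -0.   ]
```

```bash
python3 -m pendant '[{"translation":[5,4,0],"twist":[0,0,0],"grip":1},{"translation":[0,0,10],"twist":[0,0,0],"grip":1},{"translation":[0,0,15],"twist":[0,0,0],"grip":1},{"translation":[0,0,10],"twist":[0,0,0],"grip":1},{"translation":[0,0,5],"twist":[0,0,0],"grip":1},{"translation":[0,0,1],"twist":[0,0,0],"grip":-1},{"translation":[0,0,0],"twist":[0,0,0],"grip":-1},{"translation":[0,0,0],"twist":[0,0,0],"grip":-1},{"translation":[0,0,0],"twist":[0,0,0],"grip":-1},{"translation":[0,0,0],"twist":[0,0,0],"grip":-1}]' 40
python3 d.py .4435 .2905 .02
```

```text
t: 31.3
tool_pos: [0.4426, 0.2908, 0.0162]
orientation: [-1.255, -2.877, 0.007]
force: [0.1, -0.0, -0.0]
opening: 0.0575
t 31.3 pos [0.4426 0.2908 0.0162] open 0.0575 F [ 0.1 -0.  -0. ] jaw heading 42.9 q6 -0.26 tilt [-0.004 -0.003]
tool shift mm [-0.8  0.5 -3.8]
level twist [-0.005 -0.    -0.   ]
```

```bash
python3 -m pendant '[{"translation":[0,0,-5],"twist":[0,0,0],"grip":-1},{"translation":[0,0,0],"twist":[0,0,0],"grip":-1},{"translation":[0,0,0],"twist":[0,0,0],"grip":-1},{"translation":[0,0,0],"twist":[0,0,0],"grip":-1},{"translation":[0,0,0],"twist":[0,0,0],"grip":-1},{"translation":[0,0,0],"twist":[0,0,0],"grip":-1},{"translation":[0,0,0],"twist":[0,0,0],"grip":-1},{"translation":[0,0,0],"twist":[0,0,0],"grip":-1},{"translation":[0,0,0],"twist":[0,0,0],"grip":-1},{"translation":[0,0,0],"twist":[0,0,0],"grip":-1}]' 40
python3 d.py .4435 .2905 .02
python3 -m pendant '[{"translation":[0,0,-8],"twist":[0,0,0],"grip":-1},{"translation":[0,0,-20],"twist":[0,0,0],"grip":-1},{"translation":[0,0,-30],"twist":[0,0,0],"grip":-1},{"translation":[0,0,-25],"twist":[0,0,0],"grip":-1},{"translation":[0,0,-10],"twist":[0,0,0],"grip":-1},{"translation":[0,0,0],"twist":[0,0,0],"grip":-1},{"translation":[0,0,0],"twist":[0,0,0],"grip":-1},{"translation":[0,0,0],"twist":[0,0,0],"grip":-1},{"translation":[0,0,0],"twist":[0,0,0],"grip":-1},{"translation":[0,0,0],"twist":[0,0,0],"grip":-1}]' 40
python3 d.py .582 .2075 .10
```

```text
t: 32.3
tool_pos: [0.4436, 0.2912, 0.023]
orientation: [-1.256, -2.879, 0.005]
force: [0.5, -0.6, 1.7]
opening: 0.0223
t 32.3 pos [0.4436 0.2912 0.023 ] open 0.0223 F [ 0.5 -0.6  1.7] jaw heading 42.9 q6 -0.26 tilt [-0.002 -0.002]
tool shift mm [-0.5 -0.5  3. ]
level twist [-0.003  0.     0.   ]
t: 33.3
tool_pos: [0.4391, 0.289, 0.1134]
orientation: [-1.253, -2.872, 0.019]
force: [0.7, -0.2, -2.4]
opening: 0.0224
t 33.3 pos [0.4391 0.289  0.1134] open 0.0224 F [ 0.7 -0.2 -2.4] jaw heading 42.9 q6 -0.26 tilt [-0.013 -0.008]
tool shift mm [-157.    49.5   12.3]
level twist [-0.015 -0.003 -0.   ]
```

```bash
python3 -m pendant '[{"translation":[-15,5,0],"twist":[0,0,0],"grip":-1},{"translation":[-28,9,0],"twist":[0,0,0],"grip":-1},{"translation":[-32,10,0],"twist":[0,0,0],"grip":-1},{"translation":[-32,10,0],"twist":[0,0,0],"grip":-1},{"translation":[-28,9,0],"twist":[0,0,0],"grip":-1},{"translation":[-16,5,0],"twist":[0,0,0],"grip":-1},{"translation":[-6,2,0],"twist":[0,0,0],"grip":-1},{"translation":[0,0,0],"twist":[0,0,0],"grip":-1},{"translation":[0,0,0],"twist":[0,0,0],"grip":-1},{"translation":[0,0,0],"twist":[0,0,0],"grip":-1}]' 40
python3 d.py .582 .2075 .027
```

```text
t: 34.3
tool_pos: [0.5885, 0.2006, 0.1058]
orientation: [-1.249, -2.868, 0.028]
force: [-0.2, 0.3, -1.8]
opening: 0.0224
t 34.3 pos [0.5885 0.2006 0.1058] open 0.0224 F [-0.2  0.3 -1.8] jaw heading 42.9 q6 -0.50 tilt [-0.019 -0.011]
tool shift mm [ 9.1  1.7 78.9]
level twist [-0.022 -0.005  0.   ]
```

```bash
python3 -m pendant '[{"translation":[8,0,10],"twist":[-0.02,-0.005,0],"grip":-1},{"translation":[0,0,20],"twist":[0,0,0],"grip":-1},{"translation":[0,0,18],"twist":[0,0,0],"grip":-1},{"translation":[0,0,10],"twist":[0,0,0],"grip":-1},{"translation":[0,0,3],"twist":[0,0,0],"grip":-1},{"translation":[0,0,0],"twist":[0,0,0],"grip":-1},{"translation":[0,0,0],"twist":[0,0,0],"grip":-1},{"translation":[0,0,0],"twist":[0,0,0],"grip":-1},{"translation":[0,0,0],"twist":[0,0,0],"grip":-1},{"translation":[0,0,0],"twist":[0,0,0],"grip":-1}]' 40
python3 d.py .582 .2075 .027
```

```text
t: 35.3
tool_pos: [0.5818, 0.2114, 0.0482]
orientation: [1.244, 2.88, 0.006]
force: [-0.4, 1.0, -2.1]
opening: 0.0225
t 35.3 pos [0.5818 0.2114 0.0482] open 0.0225 F [-0.4  1.  -2.1] jaw heading 43.3 q6 -0.49 tilt [0.005 0.002]
tool shift mm [-2.9 -2.6 21.2]
level twist [0.005 0.002 0.   ]
```

```bash
python3 -m pendant '[{"translation":[-3,-2,0],"twist":[0,0,0],"grip":-1},{"translation":[0,0,8],"twist":[0.003,0.001,0],"grip":-1},{"translation":[0,0,6],"twist":[0,0,0],"grip":-1},{"translation":[0,0,4],"twist":[0,0,0],"grip":-1},{"translation":[0,0,2],"twist":[0,0,0],"grip":-1},{"translation":[0,0,1],"twist":[0,0,0],"grip":-1},{"translation":[0,0,1],"twist":[0,0,0],"grip":-1},{"translation":[0,0,0],"twist":[0,0,0],"grip":-1},{"translation":[0,0,0],"twist":[0,0,0],"grip":-1},{"translation":[0,0,0],"twist":[0,0,0],"grip":-1}]' 40
python3 d.py .582 .2075 .026
```

```text
t: 36.3
tool_pos: [0.5835, 0.2075, 0.027]
orientation: [1.244, 2.881, 0.002]
force: [-0.4, -0.6, -1.7]
opening: 0.0224
t 36.3 pos [0.5835 0.2075 0.027 ] open 0.0224 F [-0.4 -0.6 -1.7] jaw heading 43.3 q6 -0.50 tilt [0.003 0.   ]
tool shift mm [ 1.  -1.1  1. ]
level twist [0.003 0.002 0.   ]
```

```bash
python3 -m pendant '[{"translation":[0,0,1],"twist":[0,0,0],"grip":-1},{"translation":[0,0,1],"twist":[0,0,0],"grip":-1},{"translation":[0,0,1],"twist":[0,0,0],"grip":-1},{"translation":[0,0,0],"twist":[0,0,0],"grip":-1},{"translation":[0,0,0],"twist":[0,0,0],"grip":-1},{"translation":[0,0,0],"twist":[0,0,0],"grip":-1},{"translation":[0,0,0],"twist":[0,0,0],"grip":-1},{"translation":[0,0,0],"twist":[0,0,0],"grip":-1},{"translation":[0,0,0],"twist":[0,0,0],"grip":-1},{"translation":[0,0,0],"twist":[0,0,0],"grip":-1}]' 40
python3 d.py .582 .2075 .026
```

```text
t: 37.3
tool_pos: [0.5838, 0.2075, 0.027]
orientation: [1.244, 2.881, 0.002]
force: [-1.6, -0.8, 0.7]
opening: 0.0224
t 37.3 pos [0.5838 0.2075 0.027 ] open 0.0224 F [-1.6 -0.8  0.7] jaw heading 43.3 q6 -0.50 tilt [ 0.003 -0.   ]
tool shift mm [ 1.2 -1.3  1. ]
level twist [0.002 0.002 0.   ]
```

```bash
python3 -m pendant '[{"translation":[0,0,0],"twist":[0,0,0],"grip":1},{"translation":[0,0,0],"twist":[0,0,0],"grip":1},{"translation":[0,0,0],"twist":[0,0,0],"grip":1},{"translation":[0,0,0],"twist":[0,0,0],"grip":1},{"translation":[0,0,-20],"twist":[0,0,0],"grip":1},{"translation":[0,0,-40],"twist":[0,0,-0.09],"grip":1},{"translation":[0,0,-45],"twist":[0,0,-0.12],"grip":1},{"translation":[0,0,-35],"twist":[0,0,-0.12],"grip":1},{"translation":[0,0,-15],"twist":[0,0,-0.09],"grip":1},{"translation":[0,0,0],"twist":[0,0,0],"grip":1}]' 40
python3 d.py .455 -.27 .18 68.5
```

```text
t: 38.3
tool_pos: [0.5821, 0.2073, 0.1858]
orientation: [0.593, 3.085, -0.001]
force: [0.3, 0.4, 0.1]
opening: 0.092
t 38.3 pos [0.5821 0.2073 0.1858] open 0.0920 F [0.3 0.4 0.1] jaw heading 68.2 q6 -0.93 tilt [ 0.001 -0.001]
tool shift mm [ -58.9 -490.4    6. ]
twist z total rad -0.004
shift in final frame [ -56.7 -490.7    6. ]
level twist [-0.     0.001  0.   ]
```

```bash
python3 -m pendant '[{"translation":[-2,-25,0],"twist":[0,0,0],"grip":1},{"translation":[-5,-45,0],"twist":[0,0,0],"grip":1},{"translation":[-6,-49,-1],"twist":[0,0,0],"grip":1},{"translation":[-6,-49,-1],"twist":[0,0,0],"grip":1},{"translation":[-6,-49,-1],"twist":[0,0,0],"grip":1},{"translation":[-6,-49,-1],"twist":[0,0,0],"grip":1},{"translation":[-6,-49,-1],"twist":[0,0,0],"grip":1},{"translation":[-6,-49,-1],"twist":[0,0,0],"grip":1},{"translation":[-6,-49,-1],"twist":[0,0,0],"grip":1},{"translation":[-5,-36,0],"twist":[0,0,0],"grip":1}]' 40
python3 -m pendant '[{"translation":[-2,-25,0],"twist":[0,0,0],"grip":1},{"translation":[-2,-15,0],"twist":[0,0,0],"grip":1},{"translation":[0,0,0],"twist":[0,0,0],"grip":1},{"translation":[0,0,0],"twist":[0,0,0],"grip":1},{"translation":[0,0,0],"twist":[0,0,0],"grip":1},{"translation":[0,0,0],"twist":[0,0,0],"grip":1},{"translation":[0,0,0],"twist":[0,0,0],"grip":1},{"translation":[0,0,0],"twist":[0,0,0],"grip":1},{"translation":[0,0,0],"twist":[0,0,0],"grip":1},{"translation":[0,0,0],"twist":[0,0,0],"grip":1}]' 40
python3 d.py .459 -.278 .02 68.5
python3 - <<'E'
from h import *
i,im,d=grab("wrist"); save("w4.png",im)
P=cloud(i,d); Z=P[...,2]
for lo,hi in [(.003,.012),(.035,.06)]:
    m=(Z>lo)&(Z<hi)&(abs(P[...,0]-.46)<.045)&(abs(P[...,1]+.285)<.045)
    m=cv2.morphologyEx(m.astype(np.uint8),cv2.MORPH_OPEN,np.ones((3,3)))>0
    T=P[m]; print(len(T),T.mean(0) if len(T) else 0, cv2.minAreaRect((T[:,:2]*1000).astype(np.float32)) if len(T) else 0)
E
```

```text
t: 39.3
tool_pos: [0.4535, -0.2318, 0.1793]
orientation: [-0.625, -3.069, -0.003]
force: [0.3, -0.2, 0.7]
opening: 0.0931
t: 40.3
tool_pos: [0.4375, -0.271, 0.172]
orientation: [-0.649, -3.056, -0.008]
force: [-0.4, 0.4, -0.1]
opening: 0.0929
t 40.3 pos [ 0.4375 -0.271   0.172 ] open 0.0929 F [-0.4  0.4 -0.1] jaw heading 66.0 q6 -1.80 tilt [-0.016  0.009]
tool shift mm [-25.3   2.1 151.6]
twist z total rad -0.043
shift in final frame [-25.4   1.2 151.6]
level twist [ 0.002 -0.018  0.   ]
1305 [ 0.45060313 -0.29776546  0.00834981] ((451.5341796875, -298.16693115234375), (35.473751068115234, 44.69274139404297), 68.25896453857422)
393 [ 0.45777871 -0.27672694  0.04982064] ((459.7990417480469, -277.55816650390625), (7.98228645324707, 44.98715591430664), 68.3812255859375)
```

View pics/w4.png

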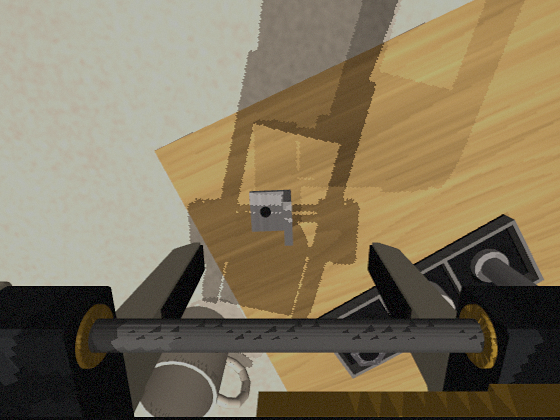

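The bracket at (270,210) is confirmed: plate 45×8 mm at (.4598,−.2776), normal at 68.4°, with the flat leg on its −y side.

```bash
python3 -m pendant '[{"translation":[-12,1,10],"twist":[0,-0.016,-0.04],"grip":1},{"translation":[0,0,30],"twist":[0,0,0],"grip":1},{"translation":[0,0,30],"twist":[0,0,0],"grip":1},{"translation":[0,0,20],"twist":[0,0,0],"grip":1},{"translation":[0,0,8],"twist":[0,0,0],"grip":1},{"translation":[0,0,0],"twist":[0,0,0],"grip":1},{"translation":[0,0,0],"twist":[0,0,0],"grip":1},{"translation":[0,0,0],"twist":[0,0,0],"grip":1},{"translation":[0,0,0],"twist":[0,0,0],"grip":1},{"translation":[0,0,0],"twist":[0,0,0],"grip":1}]' 30
python3 d.py .4598 -.2776 .021 68.4
```

```text
t: 41.35
tool_pos: [0.4529, -0.2779, 0.0773]
orientation: [0.587, 3.078, -0.004]
force: [-0.3, 0.2, -0.6]
opening: 0.0931
t 41.4 pos [ 0.4529 -0.2779  0.0773] open 0.0931 F [-0.3  0.2 -0.6] jaw heading 68.4 q6 -1.84 tilt [ 0.008 -0.004]
tool shift mm [-5.8  2.9 56.3]
twist z total rad -0.000
shift in final frame [-5.8  2.9 56.3]
level twist [-0.001  0.009  0.   ]
```

```bash
python3 -m pendant '[{"translation":[-6,3,0],"twist":[0,0.006,0],"grip":1},{"translation":[0,0,0],"twist":[0,0,0],"grip":1},{"translation":[0,0,15],"twist":[0,0,0],"grip":1},{"translation":[0,0,18],"twist":[0,0,0],"grip":1},{"translation":[0,0,10],"twist":[0,0,0],"grip":1},{"translation":[0,0,5],"twist":[0,0,0],"grip":1},{"translation":[0,0,1],"twist":[0,0,0],"grip":1},{"translation":[0,0,0],"twist":[0,0,0],"grip":1},{"translation":[0,0,0],"twist":[0,0,0],"grip":1},{"translation":[0,0,0],"twist":[0,0,0],"grip":1}]' 30
python3 d.py .4598 -.2776 .021 68.4
```

```text
t: 42.35
tool_pos: [0.4614, -0.2778, 0.0259]
orientation: [0.588, 3.082, -0.004]
force: [0.5, 0.7, 0.2]
opening: 0.0931
t 42.4 pos [ 0.4614 -0.2778  0.0259] open 0.0931 F [0.5 0.7 0.2] jaw heading 68.4 q6 -1.83 tilt [ 0.003 -0.003]
tool shift mm [ 1.6 -0.4  4.9]
twist z total rad 0.000
shift in final frame [ 1.6 -0.4  4.9]
level twist [-0.002  0.004  0.   ]
```

```bash
python3 -m pendant '[{"translation":[1,0,3],"twist":[-0.002,0.003,0],"grip":-1},{"translation":[0,0,0],"twist":[0,0,0],"grip":-1},{"translation":[0,0,0],"twist":[0,0,0],"grip":-1},{"translation":[0,0,0],"twist":[0,0,0],"grip":-1},{"translation":[0,0,0],"twist":[0,0,0],"grip":-1},{"translation":[0,0,0],"twist":[0,0,0],"grip":-1},{"translation":[0,0,0],"twist":[0,0,0],"grip":-1},{"translation":[0,0,0],"twist":[0,0,0],"grip":-1},{"translation":[0,0,0],"twist":[0,0,0],"grip":-1},{"translation":[0,0,0],"twist":[0,0,0],"grip":-1}]' 30
python3 -m pendant '[{"translation":[0,0,0],"twist":[0,0,0],"grip":-1},{"translation":[0,0,0],"twist":[0,0,0],"grip":-1},{"translation":[0,0,0],"twist":[0,0,0],"grip":-1},{"translation":[0,0,-8],"twist":[0,0,0],"grip":-1},{"translation":[0,0,-20],"twist":[0,0,0],"grip":-1},{"translation":[0,0,-30],"twist":[0,0,0],"grip":-1},{"translation":[0,0,-30],"twist":[0,0,0],"grip":-1},{"translation":[0,0,-20],"twist":[0,0,0],"grip":-1},{"translation":[0,0,-10],"twist":[0,0,0],"grip":-1},{"translation":[0,0,0],"twist":[0,0,0],"grip":-1}]' 30
python3 d.py .580 .1455 .14 68.4
```

```text
t: 43.35
tool_pos: [0.4614, -0.2782, 0.0242]
orientation: [0.588, 3.082, -0.001]
force: [0.2, -0.6, 0.2]
opening: 0.0178
t: 44.35
tool_pos: [0.4593, -0.2767, 0.147]
orientation: [-0.588, -3.086, -0.002]
force: [0.4, 0.3, 0.0]
opening: 0.0078
t 44.4 pos [ 0.4593 -0.2767  0.147 ] open 0.0078 F [0.4 0.3 0. ] jaw heading 68.4 q6 -1.83 tilt [-0.     0.001]
tool shift mm [ 43.2 437.    7.5]
twist z total rad 0.000
shift in final frame [ 43.2 437.    7.5]
level twist [ 0.001 -0.     0.   ]
```

Opening of 7.8 mm matches the 8 mm plate, so it's held. Travelling now, and turning square to the tray on arrival.

```bash
python3 -m pendant '[{"translation":[2,20,0],"twist":[0,0,0],"grip":-1},{"translation":[4,38,0],"twist":[0,0,0],"grip":-1},{"translation":[5,45,0],"twist":[0,0,0],"grip":-1},{"translation":[5,45,0],"twist":[0,0,0],"grip":-1},{"translation":[5,45,0],"twist":[0,0,0],"grip":-1},{"translation":[5,45,0],"twist":[0,0,0],"grip":-1},{"translation":[5,45,0],"twist":[0,0,0],"grip":-1},{"translation":[5,45,0],"twist":[0,0,0],"grip":-1},{"translation":[4,38,0],"twist":[0,0,0],"grip":-1},{"translation":[2,20,0],"twist":[0,0,0],"grip":-1}]' 30
python3 -m pendant '[{"translation":[0,5,0],"twist":[0,0,0],"grip":-1},{"translation":[0,0,0],"twist":[0,0,-0.06],"grip":-1},{"translation":[0,0,0],"twist":[0,0,-0.09],"grip":-1},{"translation":[0,0,0],"twist":[0,0,-0.1],"grip":-1},{"translation":[0,0,0],"twist":[0,0,-0.08],"grip":-1},{"translation":[0,0,0],"twist":[0,0,-0.04],"grip":-1},{"translation":[0,0,0],"twist":[0,0,0],"grip":-1},{"translation":[0,0,0],"twist":[0,0,0],"grip":-1},{"translation":[0,0,0],"twist":[0,0,0],"grip":-1},{"translation":[0,0,0],"twist":[0,0,0],"grip":-1}]' 30
python3 d.py .582 .140 .045 90
```

```text
t: 45.35
tool_pos: [0.5591, 0.1093, 0.1337]
orientation: [-0.598, -3.069, 0.001]
force: [0.6, -0.1, -0.8]
opening: 0.0081
t: 46.35
tool_pos: [0.5545, 0.1108, 0.1222]
orientation: [-0.003, -3.109, 0.002]
force: [-0.5, -0.6, -1.2]
opening: 0.0074
t 46.4 pos [0.5545 0.1108 0.1222] open 0.0074 F [-0.5 -0.6 -1.2] jaw heading 89.9 q6 -1.46 tilt [-0.032 -0.001]
tool shift mm [-29.9  29.4  76.3]
twist z total rad -0.002
shift in final frame [-29.9  29.3  76.3]
level twist [-0.001 -0.032  0.   ]
```

```bash
python3 -m pendant '[{"translation":[-12,14,0],"twist":[0,-0.015,0],"grip":-1},{"translation":[-10,13,0],"twist":[0,-0.012,0],"grip":-1},{"translation":[0,0,10],"twist":[0,0,0],"grip":-1},{"translation":[0,0,15],"twist":[0,0,0],"grip":-1},{"translation":[0,0,15],"twist":[0,0,0],"grip":-1},{"translation":[0,0,6],"twist":[0,0,0],"grip":-1},{"translation":[0,0,0],"twist":[0,0,0],"grip":-1},{"translation":[0,0,0],"twist":[0,0,0],"grip":-1},{"translation":[0,0,0],"twist":[0,0,0],"grip":-1},{"translation":[0,0,0],"twist":[0,0,0],"grip":-1}]' 30
python3 d.py .582 .140 .029 90
```

```text
t: 47.35
tool_pos: [0.5768, 0.1397, 0.0697]
orientation: [-0.004, -3.136, 0.003]
force: [1.3, 0.1, -1.4]
opening: 0.0078
t 47.4 pos [0.5768 0.1397 0.0697] open 0.0078 F [ 1.3  0.1 -1.4] jaw heading 89.8 q6 -1.42 tilt [-0.006 -0.002]
tool shift mm [-5.5  0.4 40.6]
twist z total rad -0.003
shift in final frame [-5.5  0.4 40.6]
level twist [-0.002 -0.006 -0.   ]
```

```bash
python3 -m pendant '[{"translation":[-5,0,0],"twist":[-0.002,-0.004,0],"grip":-1},{"translation":[0,0,0],"twist":[0,0,0],"grip":-1},{"translation":[0,0,12],"twist":[0,0,0],"grip":-1},{"translation":[0,0,12],"twist":[0,0,0],"grip":-1},{"translation":[0,0,8],"twist":[0,0,0],"grip":-1},{"translation":[0,0,4],"twist":[0,0,0],"grip":-1},{"translation":[0,0,2],"twist":[0,0,0],"grip":-1},{"translation":[0,0,0],"twist":[0,0,0],"grip":-1},{"translation":[0,0,0],"twist":[0,0,0],"grip":-1},{"translation":[0,0,0],"twist":[0,0,0],"grip":-1}]' 30
python3 d.py .582 .140 .028 90
python3 - <<'E'
from h import *
i,im,d=grab("wrist"); save("w5.png",im)
E
```

```text
t: 48.35
tool_pos: [0.5826, 0.1395, 0.0288]
orientation: [-0.005, -3.141, -0.001]
force: [-0.5, 0.6, -1.6]
opening: 0.0079
t 48.4 pos [0.5826 0.1395 0.0288] open 0.0079 F [-0.5  0.6 -1.6] jaw heading 89.8 q6 -1.42 tilt [-0.001  0.001]
tool shift mm [0.6 0.4 0.8]
twist z total rad -0.003
shift in final frame [0.6 0.5 0.8]
level twist [ 0.001 -0.001 -0.   ]
```

View pics/w5.png

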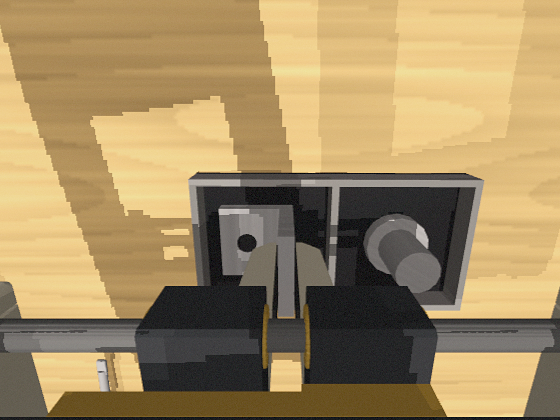

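The bracket sits square in the left pocket at (255,245), and the short post stands in the right one at (400,250). Final settle, then a partial release so the fingers stay clear of the post.

```bash
python3 -m pendant '[{"translation":[0,0,1],"twist":[0,0,0],"grip":-1},{"translation":[0,0,1],"twist":[0,0,0],"grip":-1},{"translation":[0,0,0],"twist":[0,0,0],"grip":-1},{"translation":[0,0,0],"twist":[0,0,0],"grip":-1},{"translation":[0,0,0],"twist":[0,0,0],"grip":-1},{"translation":[0,0,0],"twist":[0,0,0],"grip":-1},{"translation":[0,0,0],"twist":[0,0,0],"grip":-1},{"translation":[0,0,0],"twist":[0,0,0],"grip":-1},{"translation":[0,0,0],"twist":[0,0,0],"grip":-1},{"translation":[0,0,0],"twist":[0,0,0],"grip":-1}]' 30
python3 d.py .582 .140 .028 90
```

```text
t: 49.4
tool_pos: [0.5837, 0.1398, 0.0283]
orientation: [0.005, 3.14, 0.002]
force: [0.2, -0.2, -1.3]
opening: 0.008
t 49.4 pos [0.5837 0.1398 0.0283] open 0.0080 F [ 0.2 -0.2 -1.3] jaw heading 89.8 q6 -1.42 tilt [0.002 0.001]
tool shift mm [1.7 0.2 0.3]
twist z total rad -0.003
shift in final frame [1.7 0.2 0.3]
level twist [0.001 0.002 0.   ]
```

```bash
python3 -m pendant '[{"translation":[0,0,1],"twist":[0,0,0],"grip":-1},{"translation":[0,0,1],"twist":[0,0,0],"grip":-1},{"translation":[0,0,0],"twist":[0,0,0],"grip":-1},{"translation":[0,0,0],"twist":[0,0,0],"grip":-1},{"translation":[0,0,0],"twist":[0,0,0],"grip":-1},{"translation":[0,0,0],"twist":[0,0,0],"grip":-1},{"translation":[0,0,0],"twist":[0,0,0],"grip":-1},{"translation":[0,0,0],"twist":[0,0,0],"grip":-1},{"translation":[0,0,0],"twist":[0,0,0],"grip":-1},{"translation":[0,0,0],"twist":[0,0,0],"grip":-1}]' 30
python3 d.py .582 .140 .028 90
```

```text
t: 50.4
tool_pos: [0.5841, 0.1399, 0.0283]
orientation: [0.004, 3.139, 0.002]
force: [-0.5, 0.2, 0.1]
opening: 0.0079
t 50.4 pos [0.5841 0.1399 0.0283] open 0.0079 F [-0.5  0.2  0.1] jaw heading 89.8 q6 -1.42 tilt [0.002 0.001]
tool shift mm [2.1 0.1 0.2]
twist z total rad -0.003
shift in final frame [2.1 0.1 0.2]
level twist [0.001 0.002 0.   ]
```

Contact: z isn't going any lower and the load is off. Releasing and backing out toward the base side.

```bash
python3 -m pendant '[{"translation":[0,0,0],"twist":[0,0,0],"grip":-0.4},{"translation":[0,0,0],"twist":[0,0,0],"grip":-0.4},{"translation":[0,0,0],"twist":[0,0,0],"grip":-0.4},{"translation":[0,0,0],"twist":[0,0,0],"grip":-0.4},{"translation":[0,0,-10],"twist":[0,0,0],"grip":-0.4},{"translation":[0,0,-25],"twist":[0,0,0],"grip":-0.4},{"translation":[0,0,-40],"twist":[0,0,0],"grip":-0.4},{"translation":[0,0,-45],"twist":[0,0,0],"grip":-0.4},{"translation":[0,0,-45],"twist":[0,0,0],"grip":-0.4},{"translation":[0,0,-30],"twist":[0,0,0],"grip":-0.4}]' 30
python3 -m pendant '[{"translation":[15,0,-10],"twist":[0,0,0],"grip":1},{"translation":[30,0,0],"twist":[0,0,0],"grip":1},{"translation":[35,0,0],"twist":[0,0,0],"grip":1},{"translation":[35,0,0],"twist":[0,0,0],"grip":1},{"translation":[25,0,0],"twist":[0,0,0],"grip":1},{"translation":[10,0,0],"twist":[0,0,0],"grip":1},{"translation":[0,0,0],"twist":[0,0,0],"grip":1},{"translation":[0,0,0],"twist":[0,0,0],"grip":1},{"translation":[0,0,0],"twist":[0,0,0],"grip":1},{"translation":[0,0,0],"twist":[0,0,0],"grip":1}]' 30
python3 - <<'E'
from h import *
for n in ["scene","side"]:
    i,im,d=grab(n); save(n+"9.png",im)
    P=cloud(i,d); Z=P[...,2]
    save(n+"9c.png",im[130:330,60:500] if n=="scene" else im[90:400,160:420],1.7)
    for nm,x,y,h in [("post_tall",.610,-.099,.079),("collar",.6225,-.178,.034),("nut",.635,-.257,.04),("short",.582,.2075,.046),("bracket",.583,.140,.054)]:
        m=(abs(P[...,0]-x)<.04)&(abs(P[...,1]-y)<.04)&(abs(Z-h)<.007); T=P[m]; print(n,nm,m.sum(),T.mean(0).round(4) if m.any() else "", [round(v,1) for v in cv2.minAreaRect((T[:,:2]*1000).astype(np.float32))[1]] if m.any() else "")
    for nm,x,y,h in [("bottle",.581,.4,.1),("mug",.562,-.442,.09)]:
        m=(abs(P[...,0]-x)<.06)&(abs(P[...,1]-y)<.06)&(abs(Z-h)<.008); print(n,nm,cv2.minAreaRect((P[m][:,:2]*1000).astype(np.float32)))
E
```

```text
t: 51.4
tool_pos: [0.5796, 0.139, 0.2268]
orientation: [-0.005, -3.133, 0.001]
force: [1.1, -0.3, 0.1]
opening: 0.0279
t: 52.4
tool_pos: [0.4305, 0.14, 0.2539]
orientation: [0.005, 3.125, 0.006]
force: [-0.8, -0.8, -0.3]
opening: 0.0927
scene post_tall 76 [ 0.6111 -0.0967  0.0777] [26.6, 21.6]
scene collar 217 [ 0.6255 -0.1774  0.0335] [49.4, 47.0]
scene nut 179 [ 0.6381 -0.2579  0.0395] [40.9, 34.8]
scene short 75 [0.5849 0.2073 0.0451] [22.6, 22.4]
scene bracket 56 [0.584  0.1395 0.0538] [7.9, 45.5]
scene bottle ((581.82275390625, 399.14715576171875), (22.16180992126465, 20.108671188354492), 25.659793853759766)
scene mug ((562.9892578125, -442.9476013183594), (81.1865463256836, 80.42161560058594), 68.49916076660156)
side post_tall 68 [ 0.6089 -0.094   0.0796] [20.1, 26.2]
side collar 145 [ 0.6211 -0.1793  0.0344] [45.8, 47.5]
side nut 119 [ 0.6352 -0.254   0.0408] [37.9, 36.7]
side short 116 [0.5828 0.2099 0.0469] [22.4, 24.5]
side bracket 117 [0.5819 0.1418 0.0538] [44.5, 10.2]
side bottle ((580.027587890625, 401.4278259277344), (21.77484893798828, 22.200838088989258), 48.018272399902344)
side mug ((580.2324829101562, -437.8123474121094), (51.38115310668945, 84.14324188232422), 9.594170570373535)
```

View pics/side9c.png

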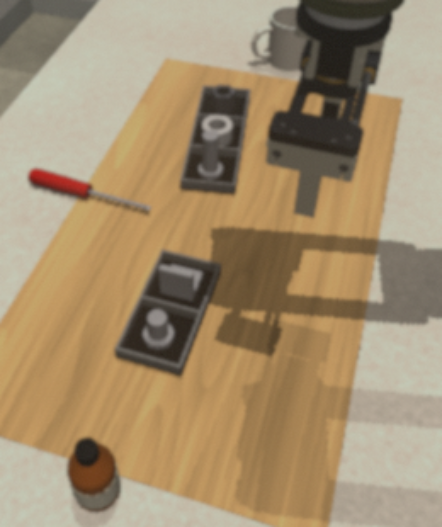

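View pics/scene9c.png

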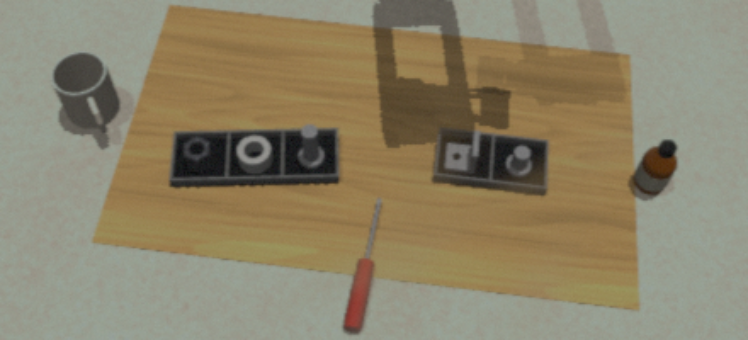

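All five parts stand upright in their pockets. In the scene crop, the nut is at (197,150), the collar at (254,152), the tall post at (310,147), the bracket at (463,150) and the short post at (520,158). The bystanders haven't moved and the arm is clear.

```bash
python3 -c "
from plant import robot
print(robot.close_job())"
```

```text
the job is handed in; nothing more can be done
None
```

Both kits are made up and the job is handed in, at about 52.5 s of the 115 s allowed.

- **Placing:** I placed the parts in the order you listed them. Tray3 holds the tall post, collar and nut. Tray2 holds the short post and bracket. Each part was lowered until its weight came off the wrist, then released.
- **Last checks:** Both fixed cameras show all five parts upright in their own pockets. Every top sits at the part's height plus the 4 mm pocket floor, within 1.3 mm: about 79, 34, 40, 46 and 54 mm. The gripper is open and well clear.
- **Bystanders:** The bottle reads within about 1 mm of its starting place in both views, and the mug does in the scene view. The screwdriver looks undisturbed, but I only checked it by eye.
- **Disagreements:** The final side view of the mug was partly hidden by the arm, so its reading there (51 × 84 mm instead of about 80 × 80 mm) is no use. The two cameras differ by up to about 4 mm on part positions, well inside the pocket clearances.

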